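# Stack strip bundles crosswise on a sprung platen and hold it on its stops

### The job

The strapping press has one bundle of steel strips lying in one yellow outline of its sprung platen: lay one of the two loose bundles, on the table to the robot's right of the press, in the empty outline, and lay the other across the middle of those two, at right angles. Then press firmly down on the middle of the top bundle until the platen sits fully down on its stops, and finish while holding it there, leaning on it no harder than it needs. Leave the tape measure, the pliers and the paint marker where they are.

Things in the scene. Friction and masses are not known exactly. Their poses are not given: they have to be found in the camera images.
- press: Strapping press: blue base plate 200 x 170 x 12 mm fixed to the table, a sprung centre plunger and four red stop blocks under a bare aluminium platen 150 x 134 x 10 mm, its top 40 mm above the table when up, 28 mm when down. Two yellow outlines on it, side by side, centres 80 mm apart. Nothing stands above the platen. Origin: centre of the underside.
- free_place (a point): Point on the platen's top face at the centre of the empty yellow outline; moves with the platen. x along the outline's length (126 mm; 41 mm wide), z up.
- taken_place (a point): The same for the other outline, where bundle_a lies; same axes.
- cross_place (a point): Where the underside centre of the top bundle goes: above the platen's centre, 24 mm above its top face, midway between the outlines. The top bundle's length runs along this point's y axis, that is across the two lower bundles. Moves with the platen.
- platen (a joint): How far the platen is pressed down, m: 0 up, 0.012 fully down on the hard stops. Slides straight down on a preloaded spring (500 N/m) that carries the three bundles without moving; with them on, it starts to move at about 10 N of extra push (7 to 13), meets the stops at about 16 N (13 to 19), and springs back when let go.
- bundle_a: Bundle already lying in the taken outline, loose; it stays there. Dark steel strips stuck together as one solid block, about 122 x 38 x 24 mm, 0.8 kg (may vary by a tenth). Grip it from above across its 37 mm width. Origin: centre of its underside; x along its length, z up.
- bundle_b: One of the two interchangeable loose bundles, on the table to the robot's right of the press. Dark steel strips stuck together as one solid block, about 122 x 38 x 24 mm, 0.8 kg (may vary by a tenth). Grip it from above across its 37 mm width. Origin: centre of its underside; x along its length, z up.
- bundle_c: The other interchangeable loose bundle, also there; which of the two lies farther right varies. Dark steel strips stuck together as one solid block, about 122 x 38 x 24 mm, 0.8 kg (may vary by a tenth). Grip it from above across its 37 mm width. Origin: centre of its underside; x along its length, z up.
- tape_measure: Yellow and black tape measure, 36 x 68 x 62 mm, standing on the table to the robot's left of the press. Bystander: leave alone. Origin: centre of its underside.
- pliers: Pliers with red handles, 182 x 48 x 10 mm, lying flat on the robot's side of the loose bundles. Bystander: leave alone. Origin: centre of its underside.
- paint_marker: White paint marker with a red clip, 138 x 19 x 16 mm, lying on the table on the robot's side of the bundles. Bystander: leave alone. Origin: centre of its underside.
There are look-alikes about, which are no part of the job. What is shaped like the bundle_c but brown or green is not meant.

How it is judged:
On the way, in this order (a step that is already met when the one before it is completed fails the run):
1. one loose bundle lies in the empty outline, let go (((x of bundle_b in the frame of free_place between -0.02 and 0.02 m and y of bundle_b in the frame of free_place between -0.012 and 0.012 m and z of bundle_b in the frame of free_place between -0.006 and 0.006 m and angle between the x axis of bundle_b and the x axis of free_place, either way round below 0.2 rad and contact force between the fingers and bundle_b below 0.3 N and linear speed of bundle_b below 0.03 m/s) or (x of bundle_c in the frame of free_place between -0.02 and 0.02 m and y of bundle_c in the frame of free_place between -0.012 and 0.012 m and z of bundle_c in the frame of free_place between -0.006 and 0.006 m and angle between the x axis of bundle_c and the x axis of free_place, either way round below 0.2 rad and contact force between the fingers and bundle_c below 0.3 N and linear speed of bundle_c below 0.03 m/s))), for 0.2 s.
2. the other bundle lies across the middle of the two lower ones (((x of bundle_b in the frame of free_place between -0.02 and 0.02 m and y of bundle_b in the frame of free_place between -0.012 and 0.012 m and z of bundle_b in the frame of free_place between -0.006 and 0.006 m and angle between the x axis of bundle_b and the x axis of free_place, either way round below 0.2 rad and x of bundle_c in the frame of cross_place between -0.02 and 0.02 m and y of bundle_c in the frame of cross_place between -0.015 and 0.015 m and z of bundle_c in the frame of cross_place between -0.006 and 0.006 m and angle between the x axis of bundle_c and the y axis of cross_place, either way round below 0.2 rad) or (x of bundle_c in the frame of free_place between -0.02 and 0.02 m and y of bundle_c in the frame of free_place between -0.012 and 0.012 m and z of bundle_c in the frame of free_place between -0.006 and 0.006 m and angle between the x axis of bundle_c and the x axis of free_place, either way round below 0.2 rad and x of bundle_b in the frame of cross_place between -0.02 and 0.02 m and y of bundle_b in the frame of cross_place between -0.015 and 0.015 m and z of bundle_b in the frame of cross_place between -0.006 and 0.006 m and angle between the x axis of bundle_b and the y axis of cross_place, either way round below 0.2 rad))), for 0.1 s.
At the end, for the whole second after the job is handed in: Fingers press the top bundle with 6 to 60 N, not touching the one below, platen down at least 10.8 of 12 mm, at rest. Lower bundles in their outlines (20 mm lengthwise, 12 sideways, 0.2 rad); top one across both (20 mm along their length, 15 along its own, 0.2 rad off square) (value of joint platen above 0.0108 m and x of bundle_a in the frame of taken_place between -0.02 and 0.02 m and y of bundle_a in the frame of taken_place between -0.012 and 0.012 m and z of bundle_a in the frame of taken_place between -0.006 and 0.006 m and angle between the x axis of bundle_a and the x axis of taken_place, either way round below 0.2 rad and ((x of bundle_b in the frame of free_place between -0.02 and 0.02 m and y of bundle_b in the frame of free_place between -0.012 and 0.012 m and z of bundle_b in the frame of free_place between -0.006 and 0.006 m and angle between the x axis of bundle_b and the x axis of free_place, either way round below 0.2 rad and x of bundle_c in the frame of cross_place between -0.02 and 0.02 m and y of bundle_c in the frame of cross_place between -0.015 and 0.015 m and z of bundle_c in the frame of cross_place between -0.006 and 0.006 m and angle between the x axis of bundle_c and the y axis of cross_place, either way round below 0.2 rad and contact force between the fingers and bundle_c between 6 and 60 N and contact force between the fingers and bundle_b below 0.5 N and linear speed of bundle_c below 0.02 m/s) or (x of bundle_c in the frame of free_place between -0.02 and 0.02 m and y of bundle_c in the frame of free_place between -0.012 and 0.012 m and z of bundle_c in the frame of free_place between -0.006 and 0.006 m and angle between the x axis of bundle_c and the x axis of free_place, either way round below 0.2 rad and x of bundle_b in the frame of cross_place between -0.02 and 0.02 m and y of bundle_b in the frame of cross_place between -0.015 and 0.015 m and z of bundle_b in the frame of cross_place between -0.006 and 0.006 m and angle between the x axis of bundle_b and the y axis of cross_place, either way round below 0.2 rad and contact force between the fingers and bundle_b between 6 and 60 N and contact force between the fingers and bundle_c below 0.5 N and linear speed of bundle_b below 0.02 m/s))); the arm keeps its last pose, push and grip.
It fails at once if the tape measure is moved by more than 30 mm (distance of tape_measure from where it was at the start of the episode above 0.03 m).
It fails at once if the pliers is moved by more than 30 mm (distance of pliers from where it was at the start of the episode above 0.03 m).
It fails at once if the paint marker is moved by more than 30 mm (distance of paint_marker from where it was at the start of the episode above 0.03 m).
It also fails if it takes over 61 s, if anything falls off the work surface, if the arm or the gripper's body presses on something with over 40 N, if the wrist force passes 120 N, or if a joint passes its speed limit or range.

### The arm

A 6-joint arm with a two-finger parallel gripper is mounted at the origin on the work surface; the furniture and walls round the work are solid. World frame = base frame: x ahead of the robot, y to its left, z up, the work surface at z = 0. Lengths are in m, angles in rad, forces in N, time in s.
With the tool pointing down it reaches from about 0.275 to 0.825 m from the base axis. Payload 4.9 kg.
Tool frame: the origin (TCP) lies midway between the tips of the shut fingers; the grasp point (between the pads) lies 19 mm behind it (grip_point_offset is the distance from the TCP to the grasp point, in m); z points along the fingers, y is the line along which they close (so a half turn about z gives the same grasp; the last joint's range is limited). The gripper opens to 85 mm and grips with 20 to 120 N. Pads are 22 mm wide; open, the fingers measure 114 mm over their backs; the gripper's body (76 mm by 85 mm) begins 54 mm behind the grasp point. The pads swing forward as they close: fully open they stand 13 mm farther back than shut.
Start: joints at [-0.134, 0.326, -0.193, 1.052, 0, 1.437], TCP at [0.55, 0, 0.2] pointing down, gripper open.
Joint ranges: [-2.65, 2.65], [-0.97, 1.79], [-1.3, 1.35], [-1.93, 2.1], [-1.47, 1.37], [-3.14, 3.14]. Speed limits (rad/s): [2.57, 2.57, 3.14, 3.14, 3.14, 3.14].

### API

Orientations are given as a rotation vector (axis times angle).
In Python, from cell import * gives the robot as it stands. Calls block until the motion is done:
- movep(position, orientation): joint-space move of the TCP to a pose.
- move_l(position, velocity=0.15, rot=None, until_force=None): straight line of the TCP; rot=None keeps the orientation; velocity is the mean speed in m/s. With until_force (N) it stops when the force on the tool has changed by that much, and returns True; else False.
- set_joints(angles): joint-space move.
- let_go() and grab(newtons=None): open the fingers fully, or close them until they stop; newtons is the grip in N (None keeps the last).
- sleep(seconds).
- ik(position, orientation): joint angles nearest the present ones, or None.
- get_state(): the state.
- grab_frame(name): name is "scene" or "side" or "wrist"; returns a dict with "img" (480x640x3 uint8, red, green, blue), "fx", "fy", "cx", "cy" (pixels), "k1" (the pictures are not rectified: a ray, as slopes to the right and down, at radius r is drawn at 1 + k1 r^2 times it, then the intrinsics apply), "cam_to_world" (4x4, takes a point from camera to world coordinates); the wrist camera has in their place "T_tool_cam" (4x4, takes a point from camera to tool coordinates, whose origin is the TCP and whose axes are the flange's). Camera axes: x right, y down, z forward; pixel columns grow to the right and rows downward; lengths in m; the calibration is good to about 2 mm. A picture is of the moment at which its call begins: read the wrist's pose just before it. There is no depth.
A pose or a line that the arm cannot do raises MotionError and nothing moves.
- sign_off(): hands the job in; it is judged then, once.
Trained networks look in the newest picture that a camera, given by its name, has taken for a name from the list of things; names that differ only in an ending like _2 or _b are one class to them, and where a whole thing is asked for, a point or a joint stands for the part that bears it (a point fixed in the world has none). Each returns a list of dicts, best first, with "score" (0 to 1); they miss things now and then, are a little off and sometimes report something else, mostly with a low value. They report only what shows in the picture. A call takes as long as a camera call. They do not tell look-alikes from the thing itself.
- spot_in(camera, name): "centre" ([column, row] in pixels, amid what is visible of it).
- silhouettes(camera, name): "mask" (480x640 bool, what is visible of it) and "centre" ([column, row] in pixels, amid what is visible of it).
- tip_of(camera, name): "centre" ([column, row] in pixels: a listed point, or the origin of a listed thing).
The state is a dict: "clock": time; "q": joint angles; "joint_velocities": joint speeds; "tau": joint torques, N m; "position": TCP position; "eef_rot": TCP orientation; "contact_force": force on the tool from outside, world axes, zero at the start; "wrist_torque": the same for the moment, N m; "finger_gap": opening from 0.0 (shut) to 1.0 (fully open); "grasp_force": force on a finger pad.
Only numpy, scipy, OpenCV 4.12 (cv2) and the standard library are available. Lean on these libraries where they do the work, as an engineer would, in place of code of your own. Each camera call takes 0.05 s, during which the arm holds its last target. There are 200 camera calls.

## Working session

There is one attempt and no reset: what is moved stays moved. The work goes in short steps, each a Python script; the robot and the scene stay as the last script left them, time stands still between calls to the robot, and variables do not carry over. Pictures are saved under pics/ and viewed, at most 10 in all, crops included, and the job is handed in when it is done.

```bash
mkdir -p pics
cat > h.py <<'E'
from cell import *
import numpy as np, cv2
from scipy.spatial.transform import Rotation as R
def shot(n,save=None):
    s=get_state(); f=grab_frame(n)
    if n=="wrist":
        T=np.eye(4);T[:3,:3]=R.from_rotvec(s["eef_rot"]).as_matrix();T[:3,3]=s["position"]
        f["cam_to_world"]=T@np.array(f["T_tool_cam"])
    if save: cv2.imwrite("pics/"+save,cv2.cvtColor(f["img"],cv2.COLOR_RGB2BGR))
    return f
def ground(f,px,z):
    px=np.atleast_2d(np.array(px,float))
    d=(px-[f["cx"],f["cy"]])/[f["fx"],f["fy"]]
    u=d.copy()
    for _ in range(20): u=d/(1+f["k1"]*(u**2).sum(1,keepdims=True))
    T=np.array(f["cam_to_world"]); v=np.c_[u,np.ones(len(u))]@T[:3,:3].T
    return (T[:3,3]+v*((z-T[2,3])/v[:,2])[:,None])[:,:2]
def down(yaw): # tool y (closing) along world angle yaw+90deg => tool x along yaw
    return (R.from_euler("z",yaw)*R.from_euler("x",np.pi)).as_rotvec()
def rect(f,mask,z):
    c=max(cv2.findContours(mask.astype(np.uint8),0,cv2.CHAIN_APPROX_NONE)[0],key=cv2.contourArea)[:,0]
    g=ground(f,c,z); (c,(w,h),a)=cv2.minAreaRect((g*1000).astype(np.float32))
    a=np.deg2rad(a)
    if w<h: w,h,a=h,w,a+np.pi/2
    return np.array(c)/1000,w,h,(a+np.pi/2)%np.pi-np.pi/2
E
python3 - <<'E'
from h import *
print(get_state()["eef_rot"])
for c in ("scene","side","wrist"):
    f=shot(c,c+"0.png")
    print(c,np.round(f["cam_to_world"][:3] if c=="wrist" else np.array(f["cam_to_world"])[:3],2).tolist())
    for n in ("bundle_b","press","pliers","paint_marker","tape_measure"):
        for d in silhouettes(c,n): print(n,round(d["score"],2),np.round(d["centre"]),d["mask"].sum(),np.round(ground(f,d["centre"],.024),3))
    for n in ("free_place","taken_place","cross_place"):
        for d in tip_of(c,n): print(n,round(d["score"],2),np.round(d["centre"]),np.round(ground(f,d["centre"],.064 if n[0]=="c" else .04),3))
E
```

```text
[-2.22047391e+00 -2.22043293e+00  1.67174204e-03]
scene [[-0.79, -0.48, 0.38, -0.18], [-0.61, 0.62, -0.49, 0.72], [-0.01, -0.62, -0.79, 1.27]]
bundle_b 0.91 [312. 196.] 547 [[ 0.536 -0.146]]
bundle_b 0.9 [334. 259.] 684 [[ 0.353 -0.009]]
bundle_b 0.82 [438. 223.] 570 [[ 0.198 -0.28 ]]
bundle_b 0.76 [221. 254.] 632 [[0.599 0.16 ]]
bundle_b 0.75 [423. 163.] 316 [[ 0.356 -0.454]]
bundle_b 0.56 [341. 162.] 313 [[ 0.553 -0.309]]
press 0.71 [242. 253.] 3106 [[0.558 0.123]]
pliers 0.63 [419. 201.] 24 [[ 0.284 -0.318]]
paint_marker 0.78 [346. 215.] 205 [[ 0.416 -0.149]]
paint_marker 0.54 [237. 246.] 1758 [[0.584 0.113]]
tape_measure 0.84 [148. 298.] 585 [[0.655 0.375]]
free_place 0.83 [244. 237.] [[0.581 0.089]]
taken_place 0.76 [227. 255.] [[0.574 0.159]]
cross_place 0.73 [232. 241.] [[0.582 0.13 ]]
side [[1.0, -0.04, 0.04, 0.37], [-0.06, -0.51, 0.86, -1.0], [-0.02, -0.86, -0.51, 0.62]]
bundle_b 0.9 [411. 369.] 1406 [[ 0.552 -0.47 ]]
bundle_b 0.83 [390. 316.] 1120 [[ 0.541 -0.329]]
bundle_b 0.78 [373. 197.] 488 [[0.595 0.222]]
bundle_b 0.76 [299. 244.] 687 [[ 0.362 -0.03 ]]
bundle_b 0.67 [3
[... 312 characters left out ...]
 0.412]]
tape_measure 0.19 [376. 212.] 905 [[0.589 0.124]]
free_place 0.66 [379. 211.] [[0.592 0.097]]
taken_place 0.59 [371. 199.] [[0.58  0.177]]
cross_place 0.71 [375. 202.] [[0.582 0.112]]
wrist [[1.0, -0.0, 0.0, 0.55], [-0.0, -0.95, -0.3, 0.08], [0.0, 0.3, -0.95, 0.37]]
bundle_b 0.86 [355.  19.] 5264 [[0.585 0.165]]
bundle_b 0.73 [  4. 412.] 292 [[ 0.154 -0.267]]
bundle_b 0.67 [308. 333.] 3959 [[ 0.543 -0.147]]
bundle_b 0.57 [137. 211.] 5126 [[ 0.37  -0.006]]
press 0.66 [346.  91.] 28708 [[0.578 0.106]]
press 0.57 [357.  85.] 19430 [[0.588 0.111]]
pliers 0.67 [220. 422.] 288 [[ 0.432 -0.276]]
paint_marker 0.8 [234. 328.] 727 [[ 0.46  -0.141]]
cross_place 0.93 [361.  57.] [[0.586 0.128]]
```

View pics/scene0.png

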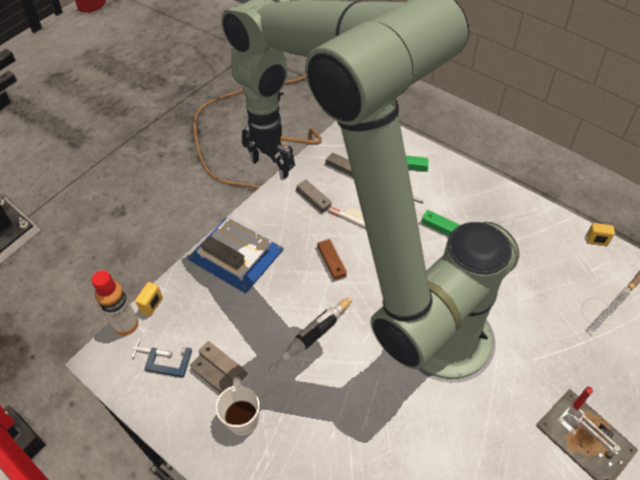

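View pics/side0.png

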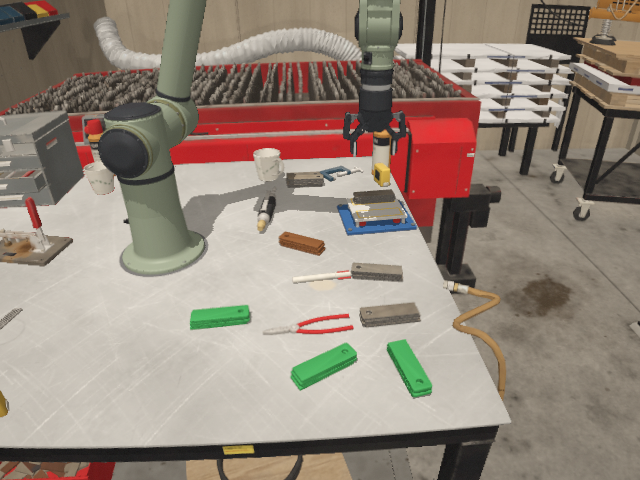

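Run:
```python
from h import *
rot=get_state()["eef_rot"]
for k,p in (("p",[.57,.06,.25]),("b",[.54,-.27,.27])):
    movep(p,rot); sleep(.3)
    f=shot("wrist","w_%s.png"%k)
    for d in silhouettes("wrist","bundle_b"):
        if d["mask"].sum()<1500: continue
        z=.064 if k=="p" else .024
        c,w,h,a=rect(f,d["mask"],z); m=f["img"][d["mask"]].mean(0)
        print(k,round(d["score"],2),np.round(d["centre"]),np.round(c,4),round(w),round(h),round(a,3),m.round())
    if k=="p":
        for n in ("free_place","taken_place","cross_place"):
            for d in tip_of("wrist",n): print(n,round(d["score"],2),np.round(d["centre"]),np.round(ground(f,d["centre"],.064 if n[0]=="c" else .04),4))
print(get_state()["clock"])
```

```text
p 0.97 [299. 351.] [ 0.5457 -0.121 ] 106 48 -0.191 [82. 75. 66.]
p 0.87 [335.  92.] [0.5854 0.1662] 119 37 0.077 [67. 60. 52.]
p 0.87 [149. 250.] [0.3917 0.0076] 114 43 -0.531 [88. 54. 32.]
cross_place 0.89 [334. 129.] [[0.5874 0.1315]]
b 0.96 [320.  89.] [ 0.5429 -0.1576] 120 38 -0.211 [73. 67. 59.]
b 0.78 [323. 223.] [ 0.5444 -0.3083] 122 41 0.074 [84. 76. 66.]
b 0.76 [322. 324.] [ 0.5523 -0.4494] 134 39 -1.373 [ 41. 109.  52.]
b 0.57 [ 42. 206.] [ 0.2036 -0.2876] 122 39 0.082 [ 26. 104.  43.]
3.975
```

View pics/w_p.png

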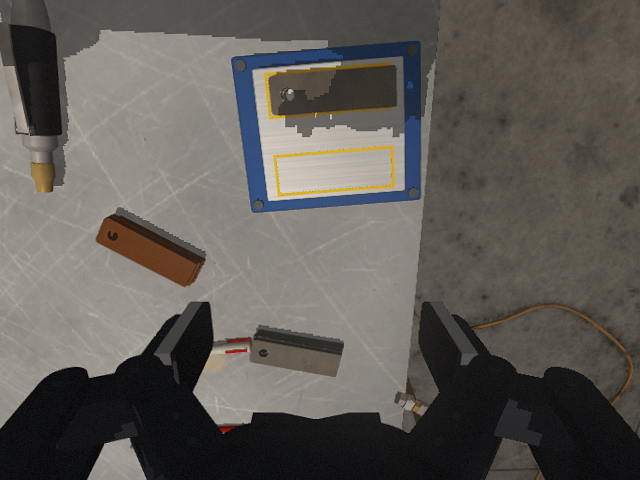

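View pics/w_b.png

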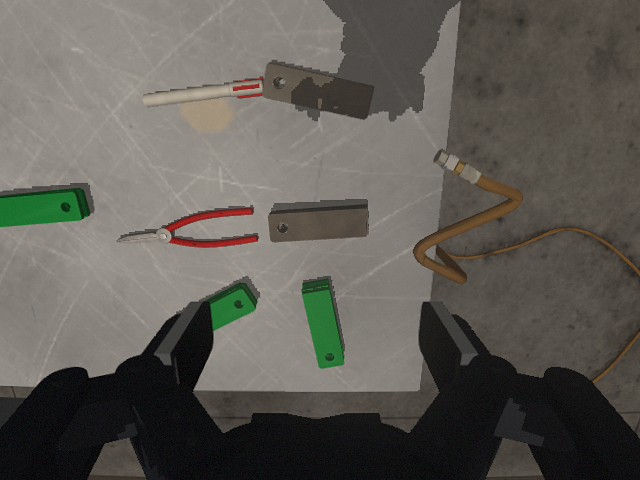

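Run:
```python
from h import *
f=shot("wrist")
T=np.eye(4);T[:3,:3]=R.from_rotvec(get_state()["eef_rot"]).as_matrix();T[:3,3]=[.57,.06,.25]
f["cam_to_world"]=T@np.array(f["T_tool_cam"])
im=cv2.imread("pics/w_p.png"); hsv=cv2.cvtColor(im,cv2.COLOR_BGR2HSV)
m=cv2.inRange(hsv,(18,120,100),(32,255,255)); m[:, :230]=0; m[:,420:]=0
m1=m.copy(); m1[:138]=0; m1[205:]=0
m1=cv2.morphologyEx(m1,cv2.MORPH_CLOSE,np.ones((5,5)))
print("free",rect(f,m1>0,.04))
p=np.argwhere(m[:138])[:,::-1]; (c,wh,a)=cv2.minAreaRect((ground(f,p,.04)*1000).astype(np.float32)); print("taken",c,wh,a)
b=cv2.inRange(hsv,(100,120,40),(125,255,255)); b[:,:200]=0; b[:,440:]=0;b[230:]=0
p=np.argwhere(b)[:,::-1]; print("base",cv2.minAreaRect((ground(f,p,.012)*1000).astype(np.float32)))
# marker & bundle grasp check
for x,y,a in ((.5429,-.1576,-.211),(.5444,-.3083,.074)): print(ik([x,y,.003],down(a)), ik([x,y,.003],down(a+np.pi)))
print(ik([.585,.09,.04],down(.08)),ik([.585,.13,.07],down(.08+np.pi/2)),ik([.585,.13,.07],down(.08-np.pi/2)))
```

```text
free (array([0.59071307, 0.08875613]), 126.48841094970703, 44.45081329345703, np.float64(0.08313128082898791))
taken (583.9014282226562, 169.0118865966797) (126.10639190673828, 44.20307922363281) 4.641010284423828
base ((587.3118896484375, 129.10598754882812), (198.5274200439453, 168.6040496826172), 4.67793607711792)
[-4.13091679e-01  5.57158794e-01 -3.91469907e-01  6.22167625e-01
  4.44089210e-16  2.93950097e+00] [-0.41309168  0.55715879 -0.39146991  0.62216763  0.         -0.20209168]
[-0.63319351  0.64588755 -0.21688198  0.7080268   0.          2.43439914] [-0.63319351  0.64588755 -0.21688198  0.7080268   0.         -0.70719351]
[ 0.02797763  0.54892263 -0.28539906  0.73647463  0.          3.08957028] [ 0.09554206  0.52647312 -0.23438577  0.80993743  0.          1.58633839] [ 0.09554206  0.52647312 -0.23438577  0.80993743  0.         -1.55525426]
```

```bash
cat >> h.py <<'E'
A=.082; N=np.array([-np.sin(A),np.cos(A)]); C=np.array([.5873,.129]); FREE=np.array([.5907,.0888])
def pick(x,y,a):
    r=down(a); movep([x,y,.10],r); move_l([x,y,.003],.12); grab(60)
    s=get_state(); print("grip",s["finger_gap"],s["grasp_force"],s["position"])
    move_l([x,y,.13],.2)
    s=get_state(); print("held",s["finger_gap"],s["grasp_force"],s["contact_force"])
E
python3 - <<'E'
from h import *
pick(.5429,-.1576,-.211+np.pi)
p=FREE-.005*N
movep([*p,.13],down(A+np.pi)); move_l([*p,.06],.12); print(move_l([*p,.0437],.03,until_force=4)); print(get_state()["position"])
f=shot("side","placing.png")
let_go(); move_l([*p,.16],.15)
print(get_state()["clock"])
movep([.57,.06,.25],down(np.pi/2)); sleep(.3)
f=shot("wrist","after1.png")
for d in silhouettes("wrist","bundle_b"):
    if d["mask"].sum()<1500: continue
    print(round(d["score"],2),np.round(d["centre"]),rect(f,d["mask"],.064))
E
```

```text
grip 0.0015812583403050128 0.0 [ 0.5428814  -0.15759301  0.00295542]
held 0.0015279426066091943 0.0 [-0.95842188  0.52206041 -0.16083942]
False
[0.5910423  0.08386565 0.04359455]
11.775
0.87 [151. 249.] (array([0.39173755, 0.00722298]), 113.24444580078125, 43.41387939453125, np.float64(-0.5316601642179686))
0.78 [298. 351.] (array([ 0.54597144, -0.12188158]), 107.10945129394531, 49.66827392578125, np.float64(-0.1832248172071793))
0.71 [334.  91.] (array([0.58521204, 0.16661111]), 118.55823516845703, 37.22230529785156, np.float64(0.06402789785882068))
0.46 [330. 144.] (array([0.58550244, 0.12898865]), 141.45408630371094, 127.21174621582031, np.float64(0.08031723501839894))
```

View pics/after1.png

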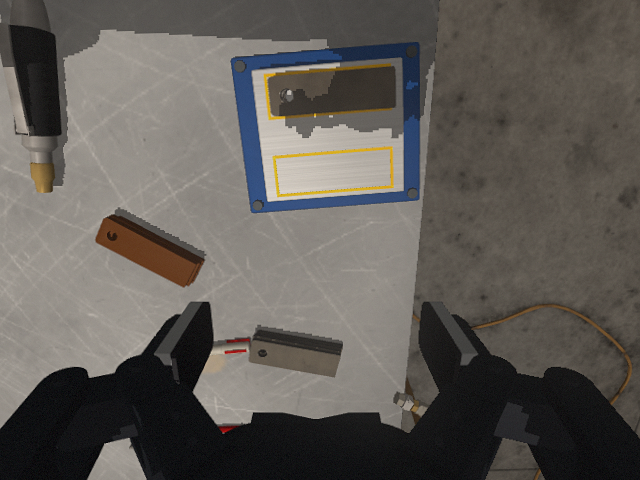

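Run:
```python
from h import *
x,y,a=.5429,-.1576,-.211+np.pi
movep([x,y,.10],down(a)); print(get_state()["finger_gap"])
f=shot("wrist")
for d in silhouettes("wrist","bundle_b")[:3]: print(round(d["score"],2),np.round(d["centre"]),rect(f,d["mask"],.024))
print(move_l([x,y,-.002],.12,until_force=8)); s=get_state();print(s["position"],s["contact_force"],s["finger_gap"])
f=shot("wrist"); g=shot("side")
im=np.hstack([cv2.resize(f["img"],(400,300)),cv2.resize(g["img"][190:340,280:480],(400,300))])
cv2.imwrite("pics/low.png",im[:,:,::-1])
```

```text
0.9946071397692012
0.9 [125. 263.] (array([ 0.54289862, -0.3041503 ]), 120.27428436279297, 49.91415786743164, np.float64(0.0581872734990867))
0.82 [316. 222.] (array([ 0.5413429 , -0.15717909]), 119.2073974609375, 37.96979904174805, np.float64(-0.2090474929268602))
0.68 [455.   9.] (array([ 0.42267377, -0.04262226]), 44.17193603515625, 17.02422332763672, np.float64(1.379240475907677))
False
[ 0.54352654 -0.15782331 -0.00136586] [-0.14375955  0.81801225  0.74092203] 1.0014701986988463
```

View pics/low.png

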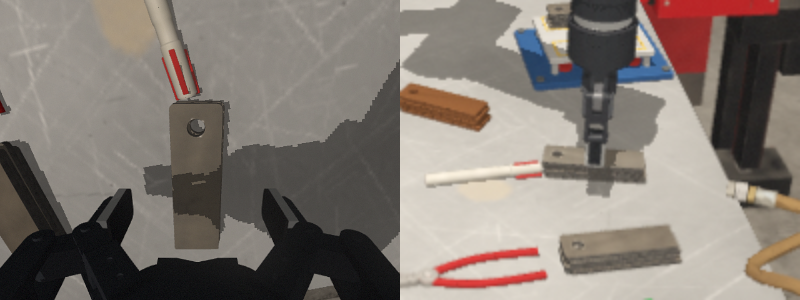

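Run:
```python
from h import *
grab(60); s=get_state(); print(s["finger_gap"],s["grasp_force"],s["contact_force"],s["position"])
g=shot("side");f=shot("wrist")
im=np.hstack([cv2.resize(f["img"],(400,300)),cv2.resize(g["img"][190:340,280:480],(400,300))])
cv2.imwrite("pics/low2.png",im[:,:,::-1])
```

```text
-0.00015036427204954177 0.0 [-0.43841786  0.17778839 -0.5508723 ] [ 0.54286045 -0.15760503 -0.00202588]
```

View pics/low2.png

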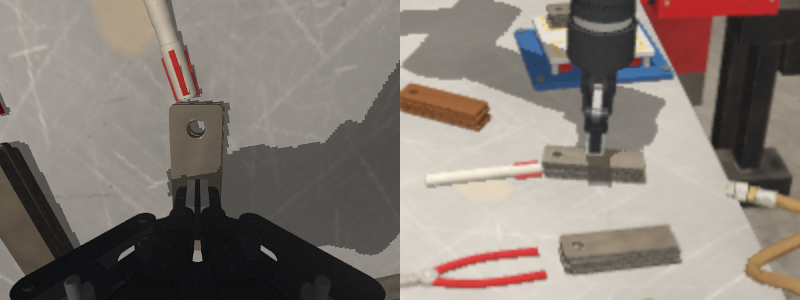

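Run:
```python
from h import *
s=get_state(); p=s["position"]
print(move_l([.5429,-.1576,-.04],.02,until_force=4)); s=get_state(); print(s["position"],s["contact_force"],s["clock"],s["q"])
```

```text
True
[ 0.54300076 -0.15762681 -0.00723164] [-0.44262881  0.52930461  5.20123004] 17.85 [-4.13054690e-01  5.71665096e-01 -3.98823988e-01  6.00174506e-01
 -1.44376092e-05 -2.02054637e-01]
```

```bash
sed -i 's/\[x,y,.10\],r); move_l(\[x,y,.003\],.12)/[x,y,.07],r); move_l([x,y,-.02],.15); print(move_l([x,y,-.032],.05,until_force=6))/; s/\[x,y,.13\]/[x,y,.10]/' h.py
python3 - <<'E'
from h import *
x,y=.5429,-.1576
move_l([x,y,.04],.2); let_go()
pick(x,y,-.211+np.pi)
print(get_state()["clock"])
f=shot("wrist","held.png")
for d in silhouettes("wrist","bundle_b")[:3]: print(round(d["score"],2),np.round(d["centre"]),d["mask"].sum())
E
```

```text
False
grip 0.4213813533878917 62.73766279220581 [ 0.54321268 -0.15778523 -0.03161102]
held 0.414399391957727 61.34242057800293 [-0.65225965 -0.54499028 -8.34913663]
21.7333
0.86 [314. 284.] 23513
0.84 [128. 267.] 9180
0.73 [ 19. 292.] 2042
```

Run:
```python
from h import *
p=FREE-.005*N
movep([*p,.10],down(A+np.pi)); move_l([*p,.03],.15); print(move_l([*p,.0087],.04,until_force=4)); s=get_state();print(s["position"],s["contact_force"])
let_go(); sleep(.2); move_l([*p,.10],.2)
movep([.57,.06,.22],down(np.pi/2)); sleep(.3)
f=shot("wrist","after2.png"); print(get_state()["clock"])
for d in silhouettes("wrist","bundle_b"):
    if d["mask"].sum()<1500: continue
    print(round(d["score"],2),np.round(d["centre"]),rect(f,d["mask"],.064))
```

```text
True
[0.59051167 0.08386385 0.00839373] [ 0.08420627 -0.3246654   6.83079946]
27.1083
0.9 [336.  86.] (array([0.58597711, 0.16637057]), 119.82041931152344, 37.084014892578125, np.float64(0.06986386168664716))
0.64 [139. 259.] (array([0.39366321, 0.0089781 ]), 113.59779357910156, 43.82261276245117, np.float64(-0.5205564469480191))
0.62 [338. 180.] (array([0.58990082, 0.08523297]), 118.13787078857422, 40.6932487487793, np.float64(0.09555253046922663))
```

View pics/after2.png

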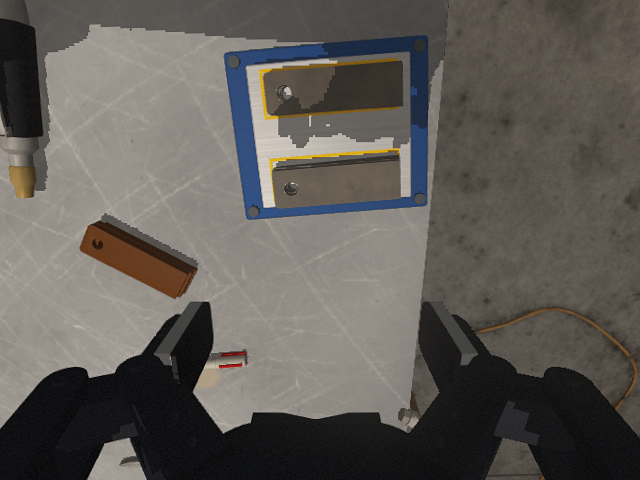

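Run:
```python
from h import *
pick(.5444,-.3073,.074+np.pi)
p=C
movep([*p,.12],down(A-np.pi/2)); move_l([*p,.05],.15); print(move_l([*p,.0325],.04,until_force=4)); s=get_state();print(s["position"],s["contact_force"])
let_go(); sleep(.2); move_l([*p,.11],.2)
movep([.57,.06,.22],down(np.pi/2)); sleep(.3)
f=shot("wrist","after3.png"); print(get_state()["clock"])
for d in silhouettes("wrist","bundle_b"):
    if d["mask"].sum()<1500: continue
    print(round(d["score"],2),np.round(d["centre"]),rect(f,d["mask"],.088))
```

```text
False
grip 0.4148331629472488 62.86697745323181 [ 0.5451674  -0.30894647 -0.03102738]
held 0.41877086310537315 61.441383361816406 [-0.28638508  0.14461923 -8.55104496]
True
[0.5875267  0.12904284 0.03304048] [-1.6587696  -0.67069953  9.9255229 ]
38.5167
0.95 [138. 255.] (array([0.4064505, 0.0184754]), 105.0895004272461, 40.35358810424805, np.float64(-0.5109134735359788))
0.87 [337. 128.] (array([0.58760144, 0.12818169]), 119.72748565673828, 36.48033905029297, np.float64(-1.4975218628911042))
0.78 [359.  88.] (array([0.54806415, 0.16153879]), 37.496463775634766, 33.39338302612305, np.float64(0.07312790682005388))
0.69 [317. 180.] (array([0.55358228, 0.08599747]), 39.658206939697266, 36.727622985839844, np.float64(0.0887985209181903))
```

View pics/after3.png

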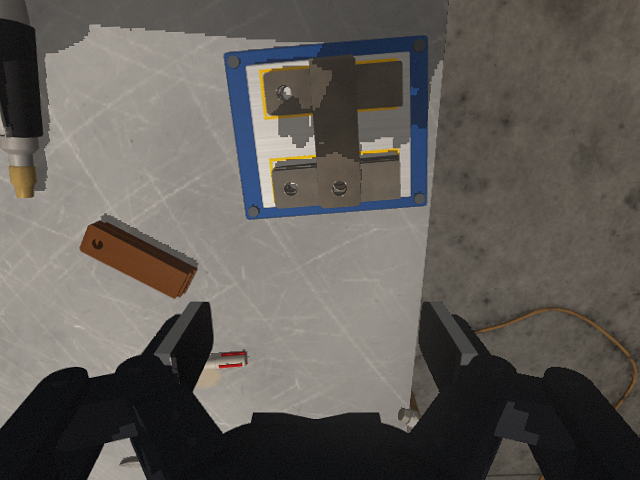

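Run:
```python
from h import *
p=C; movep([*p,.11],down(A-np.pi/2)); grab(30); move_l([*p,.065],.15); z0=get_state()["contact_force"][2]
print(z0,move_l([*p,.03],.02,until_force=4)); s=get_state(); zc=s["position"][2]; print(zc,s["contact_force"],s["clock"])
z=zc
while z>zc-.02:
    z-=.001; move_l([*p,z],.02); s=get_state(); F=s["contact_force"][2]-z0
    print(round(z,4),round(s["position"][2],4),round(F,1))
    if F>24: break
sleep(.5); s=get_state(); print(s["position"],s["contact_force"],s["clock"])
```

```text
0.5702615640744453 True
0.05710428306288969 [ 0.05679268 -0.11718606  0.24212247] 43.1167
0.0561 0.0571 7.7
0.0551 0.0563 10.0
0.0541 0.0555 10.6
0.0531 0.0545 10.7
0.0521 0.0536 11.0
0.0511 0.0527 12.3
0.0501 0.0517 11.8
0.0491 0.0508 12.6
0.0481 0.0498 14.5
0.0471 0.0489 14.5
0.0461 0.048 13.3
0.0451 0.0471 14.4
0.0441 0.0461 14.8
0.0431 0.0452 15.7
0.0421 0.045 20.3
0.0411 0.0449 27.4
[0.58763304 0.12901724 0.04492331] [-9.70600755 -1.66448751 27.15857661] 47.6167
```

```bash
python3 -c "
from h import *
s=get_state();print(s['position'],s['contact_force'],s['clock']);print(sign_off())"
```

```text
[0.58763304 0.12901724 0.04492331] [-9.70600755 -1.66448751 27.15857661] 47.6167
the job is handed in; nothing more can be done
None
```

Job handed in at 47.6 s: one loose bundle lies in the empty outline, the other lies across the two lower ones, and the arm holds the platen on its stops at about 27 N (12.2 mm of fingertip travel, then a sharp force rise); I did not take a picture after pressing, and the first grasp missed because the fingertips sit about 31 mm higher than the reported TCP.

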